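Hold a rim lock's bolt drawn back with its key

TASK

Take the key with the square, windowed bow out of the wooden stand and push it into the keyhole of the lock, bit first, easing it past the two sticky pins until its collar rests on the lock's top plate. Then turn it a quarter turn clockwise (seen from above) against the spring to draw the bolt in, and finish while still gripping the key and holding it turned; the T-handled key does not fit and stays in the stand.

Things in the scene. Friction and masses are not known exactly. Their poses are not given: they have to be found in the camera images.
- key: The right key: 78 mm long, 60 to 130 g. Origin: tip of the bit, on the stem's axis; z up the stem to the bow; bit and bow flat in y-z, alike after half a turn about z. Double bit 20 mm wide (y), 6 thick (x), 12 high, lower 6 tapered; round collar 18 mm across at z = 34 to 38; square windowed bow z = 38 to 78, 34 wide (y), 10 thick (x). Stands upright, bit down, in one slot of the stand.
- key_grip (a point): Middle of the bow's flat faces, on the key's axis 62 mm above its tip: grip here from above, fingers closing along the key's x (fingertips then just clear the collar). In the stand the collar rests on the stand's top and the bow is free.
- tee_key: The wrong key, also steel: a round T-handle bar 56 mm long and 13 mm thick instead of the square bow, 73 mm long over all; origin at its tip, same axes; its bit is 27 mm wide, too wide for the keyhole. It stands in the other slot of the stand and must stay there.
- stand: Block of wood fixed on the bench, 60 (x) x 150 (y) x 50 mm high, origin at the middle of its underside; two slots in its top, at y = +36 and -36 mm, each 9.5 mm (x) by 29 mm (y) and 40 mm deep. Which key is in which slot changes.
- lock: Grey steel rim lock, 110 (x) x 80 (y) x 42 mm high, on a plywood board 150 x 110 x 18 mm fixed on the bench; origin in the middle of the board's underside, z up; top plate 60 mm above the bench, keyhole in its middle. A steel bolt sticks out of its -x end (toward the robot) and is drawn in as the key turns.
- keyhole (a point): Centre of the keyhole, on the top plate's upper face; axes as the lock's. Slot 8.5 mm (x) by 24 mm (y), plate 6 mm thick. The key enters with its y along this y, either way round. Two sprung sticky pins, 6 to 15 mm down, press on the bit: pushing past takes up to about 15 N, a little rocking helps. Home when the collar meets the plate (tip 34 mm down); only there can the bit turn.
- plug (a joint): Turn of the lock's plug, which the bit engages, about the keyhole's axis: 0 at rest (in line with the keyhole), grows clockwise seen from above to its stop at 1.571 rad. A spring (0.04 N m at 0 to 0.12 N m at the stop) turns it back when let go. The bit has about 0.15 rad of play in the plug.
Mind the look-alikes: they are no part of the job. Leave any black or turquoise look-alike of the key alone.

How it is judged:
On the way:
1. the square-bowed key is pushed fully home in the keyhole, not yet turned (z of key in the frame of keyhole below -0.03 m and horizontal distance between key and keyhole below 0.006 m and angle between the z axis of key and the z axis of lock, either way round below 0.15 rad and value of joint plug below 0.4 rad), for 0.1 s.
At the end, for the whole second after the job is handed in: The key is home in the keyhole (tip at least 28 mm below the top plate, within 6 mm of the keyhole's axis, tilted less than 0.15 rad), the lock's plug is turned clockwise by more than 1.2 rad, and the fingers still hold the key, all through the last second (value of joint plug above 1.2 rad and z of key in the frame of keyhole below -0.028 m and horizontal distance between key and keyhole below 0.006 m and angle between the z axis of key and the z axis of lock, either way round below 0.15 rad and contact force between the fingers and key above 1 N); the arm keeps its last pose, push and grip.
It fails at once if the T-handled key is moved from its slot in the stand (distance of tee_key from where it was at the start of the episode above 0.02 m).
It also fails if it takes over 51 s, if anything falls off the work surface, if the arm or the gripper's body presses on something with over 40 N, if the wrist force passes 120 N, or if a joint passes its speed limit or range.

ROBOT

A 6-joint arm with a two-finger parallel gripper is mounted at the origin on a cart in front of the work surface, level with it; the furniture and walls round the work are solid. World frame = base frame: x ahead of the robot, y to its left, z up, the work surface at z = 0. Lengths are in m, angles in rad, forces in N, time in s.
With the tool pointing down it reaches from about 0.325 to 0.925 m from the base axis. Payload 3.1 kg.
Tool frame: the origin (TCP) lies midway between the tips of the shut fingers; the grasp point (between the pads) lies 19 mm behind it (arm.pinch_z is the distance from the TCP to the grasp point, in m); z points along the fingers, y is the line along which they close (so a half turn about z gives the same grasp; the last joint's range is limited). The gripper opens to 85 mm and grips with 20 to 120 N. Pads are 22 mm wide; open, the fingers measure 114 mm over their backs; the gripper's body (76 mm by 85 mm) begins 54 mm behind the grasp point. The pads swing forward as they close: fully open they stand 13 mm farther back than shut.
Start: joints at [1.007, 0.217, 1.613, -0, 1.311, -0.112], TCP at [0.273, 0.562, 0.231] pointing down, gripper open.
Joint ranges: [-2.75, 2.75], [-0.78, 2.1], [0.31, 2.55], [-1.13, 4.27], [0.13, 2.63], [-2.58, 2.58]. Speed limits (rad/s): [2.79, 2.79, 3.14, 3.14, 3.14, 3.14].

INTERFACE

Orientations are given as a unit quaternion [w, x, y, z].
In Python, from plant import arm, eyes, order gives the robot as it stands.
- The arm moves only by the shell command python3 -m handwheel 'ROWS' [FORCE]. ROWS is JSON, a list of rows, each a list of 5 numbers: the shift along the tool's x, y, z in cm, then the turn about the tool's z in units of 5 degrees (1.0 is 5 degrees), then the opening, from -1 (shut) to 1 (fully open). In form: [[x, y, z, twist, claw], ...]. A call has 1 to 8 rows; each row is the pose to reach, as a shift and turn from the pose commanded when the call began, along the tool's axes at that moment; what a row does not reach only later rows make up. A row lasts 1/10 s, in which the tool goes at most 50 mm and 8.59 degrees, less where a joint would pass 70% of its speed; a pose out of reach is approached as far as the arm can. A call with a gripper value outside its range is refused whole. The fingers move at their own pace and stop on an object; FORCE is the grip in N (left out, the last holds). Time passes only in rows, so rows that repeat a pose let the fingers close. It gives the time, the measured TCP pose, the force, the opening and the grip force at its end, in the units of the state.
- arm.state(): the state, without advancing time (a new reading comes with each control period).
- eyes.grab_frame(name): name is "scene" or "side" or "wrist"; returns a dict with "color" (400x640x3 uint8, red, green, blue), "camera_matrix" (3x3 intrinsics, pixels), "position" and "orientation" of the camera in the world; the wrist camera has in their place "hand_eye" (4x4, takes a point from camera to tool coordinates, whose origin is the TCP and whose axes are the flange's). Camera axes: x right, y down, z forward; pixel columns grow to the right and rows downward; lengths in m; the calibration is good to about 2 mm. A picture is of the moment at which its call begins: read the wrist's pose just before it. There is no depth.
- order.sign_off(): hands the job in; it is judged then, once.
The state is a dict: "clock": time; "q": joint angles; "joint_vel": joint speeds; "joint_efforts": joint torques, N m; "ee_pos": TCP position; "eef_rot": TCP orientation; "force": force on the tool from outside, world axes, zero at the start; "torque": the same for the moment, N m; "grip_width": finger opening in m; "gripper_force": force on a finger pad.
Only numpy, scipy, OpenCV 4.12 (cv2) and the standard library are available. Lean on these libraries where they do the work, as an engineer would, in place of code of your own. Each camera call takes 0.05 s, during which the arm holds its last target. There are 200 camera calls.

## Working session

There is one attempt and no reset: what is moved stays moved. The work goes in short steps, Python scripts to look and compute and a shell command to move; the robot and the scene stay as the last step left them, time stands still between calls to the robot, and variables do not carry over. Pictures are saved under pics/ and viewed, at most 10 in all, crops included, and the job is handed in when it is done.

```bash
mkdir -p pics; ls
python3 - <<'E'
from plant import arm,eyes,order
import cv2,numpy as np
print(arm.state())
ims=[]
for n in ("scene","side"):
    f=eyes.grab_frame(n); cv2.imwrite(f"pics/{n}0.png",f["color"][:,:,::-1]); print(n,f["camera_matrix"],f["position"],f["orientation"])
E
```

```text
pics
{'clock': 0.0, 'q': array([ 1.00678056e+00,  2.17745894e-01,  1.61497161e+00, -2.55812315e-05,
        1.31128372e+00, -1.12191553e-01]), 'joint_vel': array([ 1.10332018e-03, -1.06867726e-03,  1.42936394e-03, -6.91779701e-04,
       -1.48196363e-05, -4.59584355e-04]), 'joint_efforts': array([ 8.79623849e-05, -3.96850598e+01, -3.03853798e+01, -1.94759973e-04,
        9.69032000e-03, -1.68505193e-05]), 'ee_pos': array([0.27241482, 0.56158472, 0.22995382]), 'eef_rot': array([-3.87800374e-04,  2.23992009e-01,  9.74590237e-01, -1.14020210e-03]), 'force': array([-0.42600615, -0.01835458, -0.53331833]), 'torque': array([-0.00170959,  0.03312323, -0.01244228]), 'gripper_force': 0.0, 'grip_width': 0.0855528663083122}
scene [[430.46189471   0.         320.82922127]
 [  0.         430.46189471 196.31675031]
 [  0.           0.           1.        ]] [0.01640608 0.58686017 0.49067175] [ 0.18976034 -0.31345751  0.79891807 -0.47693325]
side [[366.24407861   0.         325.24356658]
 [  0.         366.24407861 203.38078823]
 [  0.           0.           1.        ]] [ 0.41003502 -0.66140243  0.58416527] [-0.45870389  0.8860022  -0.05380423  0.041182  ]
```

View pics/scene0.png

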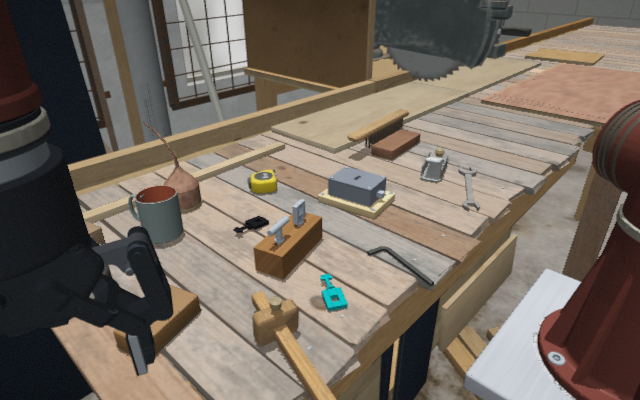

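View pics/side0.png

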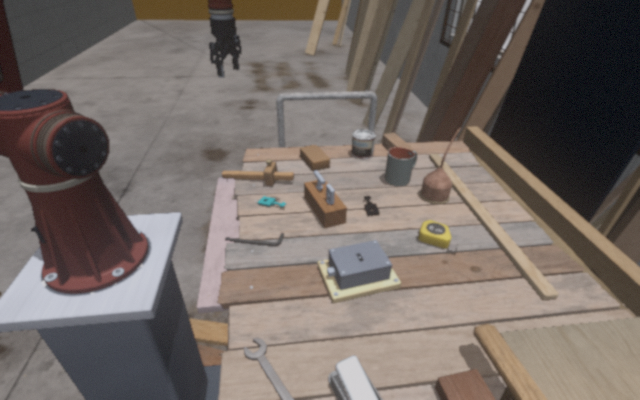

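Scene view: the stand is at (288,243). The candidates for the key are the steel T-handle key at (279,230), the steel bow key at (299,212), the black look-alike at (251,225) and the turquoise look-alike at (333,292). The lock is at (357,187). Side view: the stand is at (325,203), with keys at (319,178) and (331,194), and the lock is at (360,265). I'll check the steel bow key, and the choice between the two slots, in a close crop.

```bash
cat > h.py <<'E'
import numpy as np,cv2
from scipy.spatial.transform import Rotation as R
from plant import arm,eyes
def rot(q): return R.from_quat([q[1],q[2],q[3],q[0]]).as_matrix()
def cam(n):
    s=arm.state(); f=eyes.grab_frame(n); K=f["camera_matrix"]
    if n=="wrist":
        H=np.array(f["hand_eye"]); Rt=rot(s["eef_rot"]); M=Rt@H[:3,:3]; p=s["ee_pos"]+Rt@H[:3,3]
    else: M=rot(f["orientation"]); p=np.array(f["position"])
    return f["color"],K,M,p
def ray(c,u):
    _,K,M,p=c; d=M@np.linalg.solve(K,[u[0],u[1],1]); return p,d/np.linalg.norm(d)
def onz(c,u,z): p,d=ray(c,u); return p+d*(z-p[2])/d[2]
def two(a,u,b,v):
    p,d=ray(a,u);q,e=ray(b,v); t=np.linalg.lstsq(np.c_[d,-e],q-p,rcond=None)[0]
    return (p+t[0]*d+q+t[1]*e)/2,np.linalg.norm(p+t[0]*d-q-t[1]*e)
E
python3 - <<'E'
import cv2,numpy as np
a=cv2.imread('pics/scene0.png');b=cv2.imread('pics/side0.png')
z=lambda i,x,y,w,h,s:cv2.resize(i[y:y+h,x:x+w],None,fx=s,fy=s,interpolation=cv2.INTER_CUBIC)
A=z(a,245,190,100,95,4);A2=z(a,310,160,100,55,4);B=z(b,290,165,100,95,4);B2=z(b,310,235,100,55,4)
cv2.imwrite('pics/crop1.png',np.vstack([np.hstack([A,B]),np.hstack([A2,B2])]))
E
```

```text
(no output)
```

View pics/crop1.png

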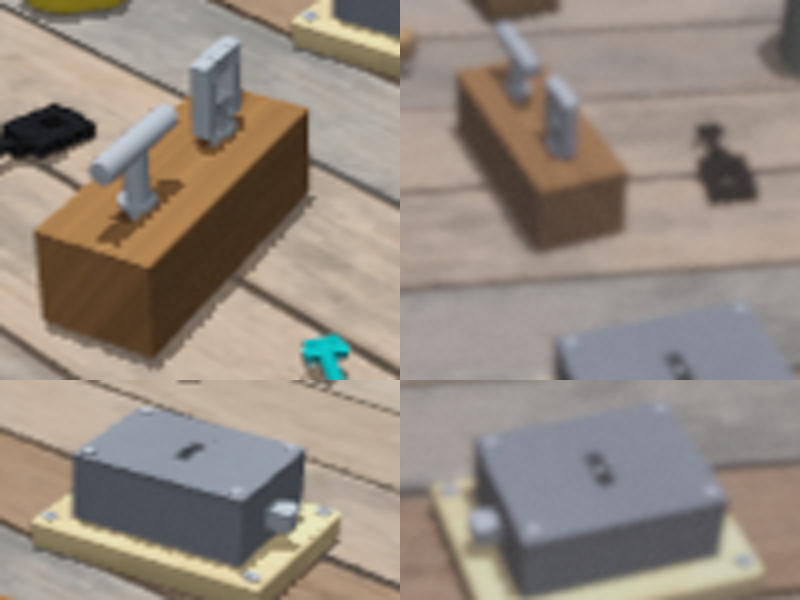

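The crop confirms it: the far key (scene (299,212), side (331,194)) has the square windowed bow, and the near one is the T-handle. Next I'll measure the corners.

Run:
```python
from h import *
a=cam("scene");b=cam("side")
sc=lambda u:(245+u[0]/4,190+u[1]/4); sd=lambda u:(290+(u[0]-400)/4,165+u[1]/4)
lc=lambda u:(310+u[0]/4,160+(u[1]-380)/4); ld=lambda u:(310+(u[0]-400)/4,235+(u[1]-380)/4)
np.set_printoptions(precision=4,suppress=True)
print("stand scene",*[onz(a,sc(u),.05) for u in [(38,235),(152,268),(308,110)]])
print("stand side",*[onz(b,sd(u),.05) for u in [(460,70),(543,192),(625,175)]])
print("lock scene",*[onz(a,lc(u),.06) for u in [(75,452),(140,407),(304,450),(240,500),(190,451)]])
print("lock side",*[onz(b,ld(u),.06) for u in [(480,437),(660,400),(722,497),(530,535),(598,468)]])
# bow top middle / key
print("bow top z.094", onz(a,sc((217,50)),.094), onz(b,sd((562,85)),.094))
s=arm.state();M=rot(s["eef_rot"]);print(M)
f=eyes.grab_frame("wrist");print(f["hand_eye"],f["camera_matrix"])
```

```text
stand scene [0.5302 0.2102 0.05  ] [0.4752 0.1926 0.05  ] [0.5152 0.0511 0.05  ]
stand side [0.4814 0.1929 0.05  ] [0.5193 0.048  0.05  ] [0.5725 0.0603 0.05  ]
lock scene [ 0.6119 -0.076   0.06  ] [ 0.6248 -0.149   0.06  ] [ 0.5166 -0.1668  0.06  ] [ 0.5057 -0.0921  0.06  ] [ 0.5641 -0.1216  0.06  ]
lock side [ 0.509  -0.0931  0.06  ] [ 0.6113 -0.0742  0.06  ] [ 0.6244 -0.1506  0.06  ] [ 0.5232 -0.1657  0.06  ] [ 0.5662 -0.123   0.06  ]
bow top z.094 [0.5346 0.0934 0.094 ] [0.5371 0.0989 0.094 ]
[[-0.8997  0.4366 -0.0009]
 [ 0.4366  0.8997 -0.0014]
 [ 0.0002 -0.0016 -1.    ]]
[[-0.0013 -0.954  -0.2999  0.0774]
 [ 1.     -0.0013 -0.0001 -0.0003]
 [-0.0003 -0.2999  0.954  -0.142 ]
 [ 0.      0.      0.      1.    ]] [[312.6367   0.     320.5722]
 [  0.     312.6367 198.9507]
 [  0.       0.       1.    ]]
```

Key is at about (0.533, 0.095) with yaw 15°, and the lock is at about (0.5655, -0.121) with yaw 9.3°. Now I'll move above the key.

```bash
python3 -m handwheel '[[-22,-15,0,5,1],[-44,-30.5,0,9.8,1],[-44,-30.5,0,9.8,1],[-44,-30.5,0,9.8,1],[-44,-30.5,0,9.8,1],[-44,-30.5,0,9.8,1],[-44,-30.5,2,9.8,1],[-44,-30.5,6,9.8,1]]' && python3 -m handwheel '[[0,0,0,0,1],[0,0,0,0,1]]'
```

```text
clock: 1.05
ee_pos: [0.4702, 0.2143, 0.2145]
eef_rot: [0.001, 0.608, 0.794, 0.002]
force: [0.6, 0.8, -0.7]
grip_width: 0.0857
gripper_force: 0.0
clock: 1.25
ee_pos: [0.4681, 0.2148, 0.2121]
eef_rot: [-0.001, 0.609, 0.793, -0.0]
force: [-1.1, 0.3, -0.7]
grip_width: 0.0855
gripper_force: 0.0
```

```bash
cat >> h.py <<'E'
def go(x,y,z,yaw):  # printed: rows' shift (cm) and twist units to bring TCP to x,y,z with tool y at yaw deg
    s=arm.state();M=rot(s["eef_rot"]);d=M.T@(np.array([x,y,z])-s["ee_pos"])*100
    ty=np.degrees(np.arctan2(M[1,1],M[0,1])); print("go",d.round(2),"twist",round(((ty-yaw+90)%180-90)/5,2),"ty",ty.round(2),"tilt",M[:,2].round(4),"q",s["q"].round(2))
E
python3 -c "
from h import *
go(.533,.095,.17,15)"
```

```text
go [-13.25   3.19   4.2 ] twist -0.01 ty 14.93 tilt [-1.6e-03  2.0e-04 -1.0e+00] q [ 0.29 -0.    1.89  0.    1.26  0.03]
```

```bash
python3 -m handwheel '[[-4.4,1.1,1.4,0,1],[-8.8,2.2,2.8,0,1],[-13.2,3.2,4.2,0,1],[-13.2,3.2,4.2,0,1],[-13.2,3.2,4.2,0,1],[-13.2,3.2,4.2,0,1]]'
python3 - <<'E'
from h import *
c=cam("wrist");cv2.imwrite("pics/w1.png",c[0][:,:,::-1])
go(.533,.095,.059,15)
E
```

```text
clock: 1.85
ee_pos: [0.5332, 0.0986, 0.1712]
eef_rot: [-0.0, 0.607, 0.795, 0.0]
force: [-0.6, 0.5, 0.4]
grip_width: 0.0852
gripper_force: 0.0
go [-0.35 -0.12 11.23] twist 0.05 ty 15.26 tilt [ 8.e-04  6.e-04 -1.e+00] q [ 0.05  0.1   1.86  0.    1.18 -0.21]
```

View pics/w1.png

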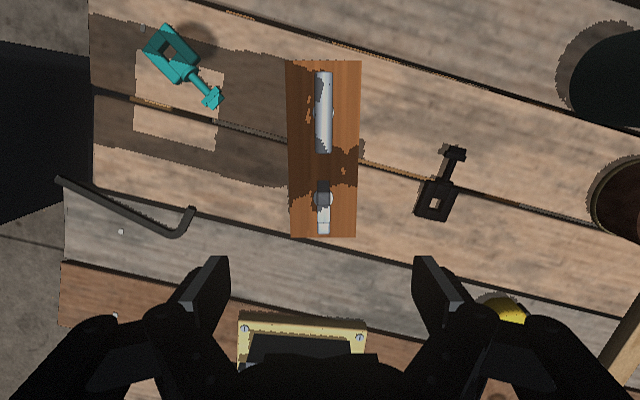

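Wrist view: the stand runs along the image columns at cols 288–360, rows 60–238. The T-handle key is at (323,112), and the bow key is at (323,210), partly in shadow, with its end at row ~235. The turquoise and black look-alikes lie away on either side. I'll take a crop to refine this.

```bash
python3 - <<'E'
import cv2
i=cv2.imread('pics/w1.png');cv2.imwrite('pics/w1c.png',cv2.resize(i[170:245,280:370],None,fx=8,fy=8,interpolation=cv2.INTER_CUBIC))
E
python3 - <<'E'
from h import *
c=cam("wrist")
for n,u,z in [("toptip",(323,234),.094),("stand corners",(288,60),.05),("",(361,60),.05),("",(292,237),.05),("",(356,237),.05)]: print(n,onz(c,u,z).round(4))
E
```

```text
toptip [0.5394 0.0797 0.094 ]
stand corners [0.48   0.1952 0.05  ]
 [0.5346 0.21   0.05  ]
 [0.5182 0.0507 0.05  ]
 [0.5749 0.0661 0.05  ]
```

View pics/w1c.png

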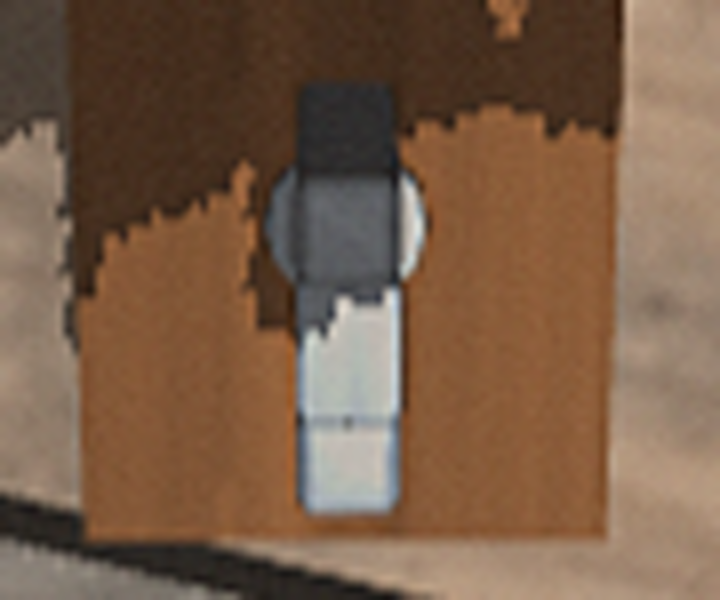

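The crop shows the bow's top face spanning crop y ≈175–515 and x ≈300–400, so its centre is at full-image pixel (323.7,213). The collar is visible behind it.

Run:
```python
from h import *
c=cam("wrist")
print(onz(c,(323.7,213),.094).round(4),onz(c,(323.7,234.4),.094).round(4),onz(c,(323.4,191.8),.094).round(4))
P=np.array([[.48,.1952],[.5346,.21],[.5182,.0507],[.5749,.0661]]);m=P.mean(0);print(m)
v=P[:2].mean(0)-P[2:].mean(0);v/=np.linalg.norm(v);print(m-.036*v,np.degrees(np.arctan2(-v[0],v[1])))
```

```text
[0.5355 0.0961 0.094 ] [0.5401 0.0794 0.094 ] [0.5309 0.1119 0.094 ]
[0.526925 0.1305  ]
[0.5363799  0.09576378] 15.226537225581056
```

```bash
python3 -c "
from h import *
go(.5355,.096,.059,15.2)"
```

```text
go [-0.29  0.15 11.23] twist 0.01 ty 15.26 tilt [ 1.e-03  3.e-04 -1.e+00] q [ 0.05  0.1   1.86  0.    1.18 -0.21]
```

```bash
python3 -m handwheel '[[-0.3,0.15,3,0,1],[-0.3,0.15,7,0,1],[-0.3,0.15,10,0,1],[-0.3,0.15,11.2,0,1],[-0.3,0.15,11.2,0,1],[-0.3,0.15,11.2,0,0],[-0.3,0.15,11.2,0,-0.5],[-0.3,0.15,11.2,0,-0.6]]' 60; python3 -c "
from h import *
go(.5355,.096,.059,15.2)"
```

```text
clock: 2.8
ee_pos: [0.5374, 0.0944, 0.0607]
eef_rot: [0.001, 0.608, 0.794, 0.001]
force: [-0.2, 0.3, 0.7]
grip_width: 0.0441
gripper_force: 0.0
go [ 0.2  -0.14  0.17] twist -0.02 ty 15.12 tilt [ 3.9e-03  2.0e-04 -1.0e+00] q [ 0.05  0.26  1.92  0.    0.96 -0.22]
```

```bash
python3 -m handwheel '[[0,0,0.1,0,-0.6],[0,0,0.1,0,-0.7],[0,0,0.1,0,-0.8],[0,0,0.1,0,-1],[0,0,0.1,0,-1],[0,0,0.1,0,-1],[0,0,0.1,0,-1],[0,0,0.1,0,-1]]' 60; python3 -c "
from h import *
import time
for i in range(3): print(arm.state()['ee_pos'],arm.state()['force'])"
```

```text
clock: 3.6
ee_pos: [0.5359, 0.0942, 0.0582]
eef_rot: [0.0, 0.608, 0.794, 0.0]
force: [-1.3, -0.1, 5.2]
grip_width: 0.0092
gripper_force: 58.4
[0.53591819 0.09419334 0.05818312] [-1.30210807 -0.05710973  5.1803787 ]
[0.53591819 0.09419334 0.05818312] [-1.30210807 -0.05710973  5.1803787 ]
[0.53591819 0.09419334 0.05818312] [-1.30210807 -0.05710973  5.1803787 ]
```

```bash
python3 -m handwheel '[[0,0,-1,0,-1],[0,0,-2.5,0,-1],[0,0,-4,0,-1],[0,0,-6,0,-1],[0,0,-9,0,-1],[0,0,-11,0,-1],[0,0,-11,0,-1]]'
python3 - <<'E'
from h import *
c=cam("wrist");s=cam("side")
z=lambda i,x,y,w,h,k:cv2.resize(i[y:y+h,x:x+w,::-1],None,fx=k,fy=k,interpolation=cv2.INTER_CUBIC)
cv2.imwrite("pics/g1.png",np.hstack([z(c[0],220,180,200,220,2.4),z(s[0],280,130,60,110,4.8)[:,:300]]))
go(.5655,-.1215,.135,9.3)
E
```

```text
clock: 4.3
ee_pos: [0.5384, 0.0944, 0.1727]
eef_rot: [0.003, 0.608, 0.794, 0.003]
force: [0.1, 0.0, -0.3]
grip_width: 0.0093
gripper_force: 59.2
go [-21.61  -2.74   3.34] twist 1.16 ty 15.12 tilt [ 8.e-04 -0.e+00 -1.e+00] q [ 0.05  0.11  1.86 -0.    1.17 -0.22]
```

View pics/g1.png

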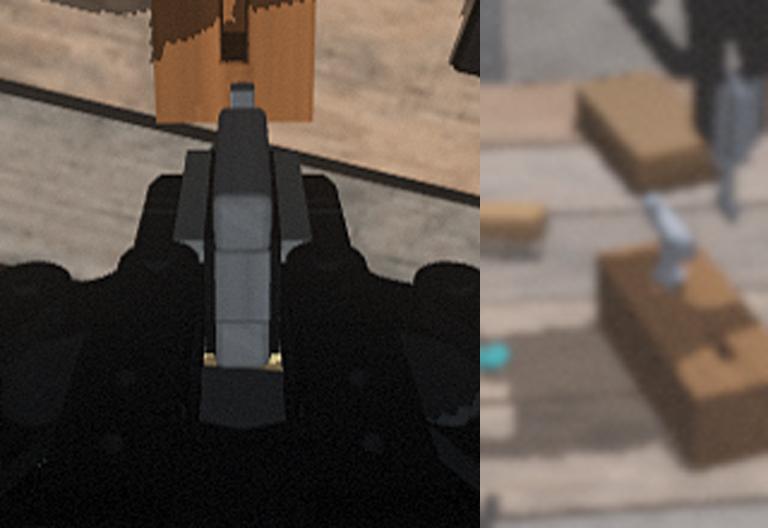

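The key is held upright between the pads (bit tip at crop (242,95)), and the T-key is still in its slot. I'll compute where the key's features should project and compare, while moving towards the lock.

```bash
python3 -m handwheel '[[-5,-0.7,0,0.3,-1],[-10,-1.3,0,0.6,-1],[-15,-2,0,0.9,-1],[-19,-2.5,0,1.2,-1],[-21.6,-2.7,0,1.2,-1],[-21.6,-2.7,0,1.2,-1],[-21.6,-2.7,0,1.2,-1]]'
python3 - <<'E'
from h import *
f=eyes.grab_frame("wrist");H=np.linalg.inv(f["hand_eye"]);K=f["camera_matrix"]
for P in [(.017,0,-.035),(-.017,0,-.035),(.017,0,.005),(.010,0,.043),(0.017,.005,-.035),(.01,.003,.037),(.01,-.003,.037)]:
    u=K@(H[:3,:3]@P+H[:3,3]);u=u[:2]/u[2];print(P,u.round(1),((u-[220,180])*2.4).round())
cv2.imwrite("pics/w2.png",f["color"][:,:,::-1])
go(.5655,-.1215,.135,9.3)
E
```

```text
clock: 5.1
ee_pos: [0.5644, -0.1211, 0.1657]
eef_rot: [-0.002, 0.649, 0.761, -0.001]
force: [0.7, 0.7, -0.8]
grip_width: 0.0093
gripper_force: 59.1
(0.017, 0, -0.035) [322.8 264.1] [247. 202.]
(-0.017, 0, -0.035) [322.7 336.9] [247. 377.]
(0.017, 0, 0.005) [322.3 224.7] [245. 107.]
(0.01, 0, 0.043) [321.9 212.2] [245.  77.]
(0.017, 0.005, -0.035) [335.8 264.1] [278. 202.]
(0.01, 0.003, 0.037) [326.9 215.5] [257.  85.]
(0.01, -0.003, 0.037) [317.1 215.5] [233.  85.]
go [-0.13  0.09  3.09] twist -0.04 ty 9.1 tilt [-0.0034  0.0018 -1.    ] q [-0.33  0.18  1.78  0.    1.18 -0.49]
```

View pics/w2.png

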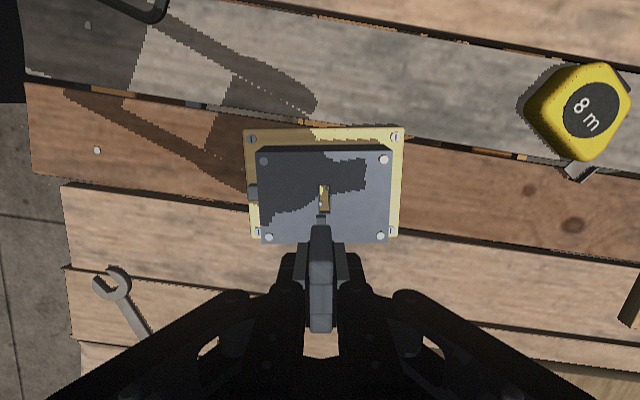

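Wrist view: the lock's top plate spans about (256–393, 148–242), the keyhole is near (325,197) and the bit tip near (320,213), with the bolt at left (252,192). I'll zoom in to measure the bit against the keyhole.

Run:
```python
import cv2
i=cv2.imread('pics/w2.png');cv2.imwrite('pics/w2c.png',cv2.resize(i[175:235,290:360],None,fx=10,fy=10,interpolation=cv2.INTER_CUBIC))
```

```text
(no output)
```

View pics/w2c.png

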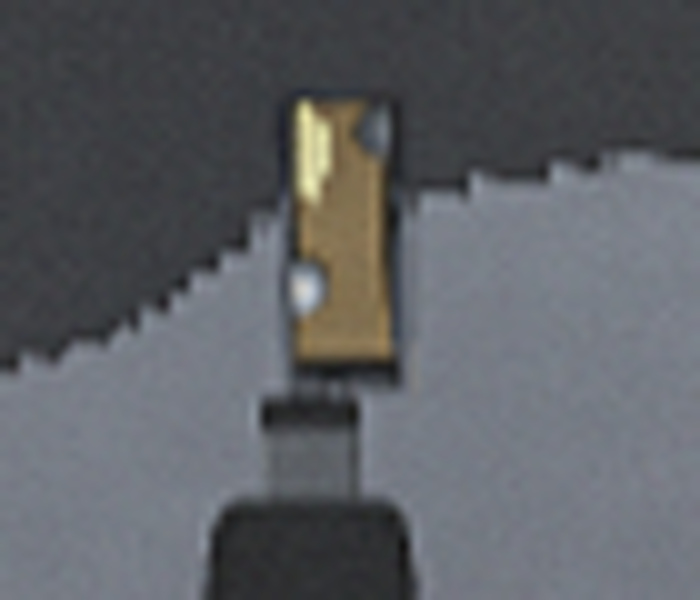

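Run:
```python
from h import *
c=cam("wrist");f=eyes.grab_frame("wrist");s=arm.state();Rt=rot(s["eef_rot"]);H=np.linalg.inv(f["hand_eye"]);K=f["camera_matrix"]
T=lambda u,z:(Rt.T@(onz(c,u,z)-s["ee_pos"])*1000).round(2)
px=lambda x,y:(290+(x+.5)/10-.5,175+(y+.5)/10-.5)
print("hole ctr",T(px(344,238),.06),onz(c,px(344,238),.06),"ends",T(px(346,95),.06),T(px(346,382),.06))
tr=s["ee_pos"][2]
for x,y in [(310,400),(310,430)]:
  for zz in (.037,.043): print("bit at tool z",zz,T(px(x,y),tr-zz))
# yaw of lock from hole/plate edges
g=lambda a,b:np.degrees(np.arctan2(*(onz(c,b,.06)-onz(c,a,.06))[[1,0]]))
print("plate edge yaws",g((256,148),(393,153)),g((268.5,236.5),(381,237)),g((263,161),(383,160)), "hole sides",g(px(285,380),px(285,100))-90,g(px(402,380),px(400,100))-90)
go(.5655,-.1215,.135,9.3)
```

```text
hole ctr [ -0.93   1.25 106.63] [ 0.5661579  -0.12040339  0.06      ] ends [ 11.33   1.41 106.65] [-13.64   1.42 106.61]
bit at tool z 0.037 [10.43 -1.46 37.02]
bit at tool z 0.043 [ 8.22 -1.48 43.01]
bit at tool z 0.037 [ 8.49 -1.47 37.02]
bit at tool z 0.043 [ 6.21 -1.48 43.01]
plate edge yaws 6.967180088638533 8.831119302711492 9.54279781496199 hole sides 8.89157928349114 9.914923650649726
go [-0.18  0.03  3.16] twist -0.02 ty 9.2 tilt [-0.0021  0.0011 -1.    ] q [-0.33  0.18  1.78  0.    1.18 -0.49]
```

```bash
python3 -m handwheel '[[-0.05,0.25,1,0,-1],[-0.05,0.25,2.5,0,-1],[-0.05,0.25,4,0,-1],[-0.05,0.25,5.2,0,-1],[-0.05,0.25,5.4,0,-1],[-0.05,0.25,5.4,0,-1],[-0.05,0.25,5.4,0,-1]]'
python3 - <<'E'
from h import *
c=cam("wrist");cv2.imwrite("pics/w3c.png",cv2.resize(c[0][165:235,285:365,::-1],None,fx=8,fy=8,interpolation=cv2.INTER_CUBIC))
go(.566,-.1205,.1,9.3)
E
```

```text
clock: 5.95
ee_pos: [0.5689, -0.1216, 0.1141]
eef_rot: [0.0, 0.649, 0.761, 0.0]
force: [1.2, 0.1, -0.0]
grip_width: 0.0087
gripper_force: 59.1
go [ 0.17 -0.29  1.44] twist -0.04 ty 9.11 tilt [ 1.4e-03 -5.0e-04 -1.0e+00] q [-0.33  0.25  1.81  0.    1.08 -0.49]
```

View pics/w3c.png

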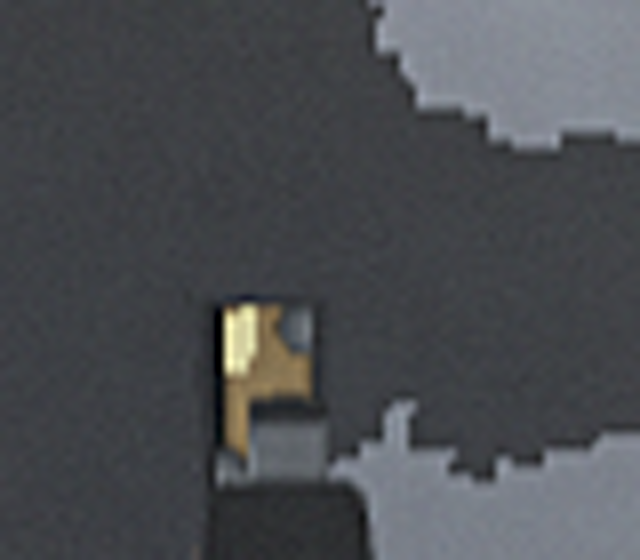

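The hole spans crop x 212–320 with its far end at y ≈300. The bit spans x 248–327 with its taper bottom at y ≈400 and shoulder at ≈425, so the bit is about 1.6 mm too far toward +tool y. Next I'll check tool x.

Run:
```python
from h import *
f=eyes.grab_frame("wrist");H=np.array(f["hand_eye"]);K=f["camera_matrix"]
def T(x,y,z):
    u=(285+(x+.5)/8-.5,165+(y+.5)/8-.5,1);d=H[:3,:3]@np.linalg.solve(K,u);return ((H[:3,3]+d*(z-H[2,3])/d[2])*1000).round(2)
for hz in (.052,.054,.056): print("hole far L/R",hz,T(212,300,hz),T(320,300,hz))
for y,z in [(400,.043),(425,.037),(412,.037)]: print("bit",y,T(248,y,z),T(327,y,z))
```

```text
hole far L/R 0.052 [13.78 -7.07 52.  ] [13.77  1.74 52.  ]
hole far L/R 0.054 [13.13 -7.13 54.  ] [13.11  1.77 54.  ]
hole far L/R 0.056 [12.48 -7.2  56.  ] [12.46  1.79 56.  ]
bit 400 [ 8.42 -4.02 43.  ] [ 8.41  2.2  43.  ]
bit 425 [ 8.6  -3.93 37.  ] [ 8.59  2.11 37.  ]
bit 412 [ 9.66 -3.92 37.  ] [ 9.65  2.11 37.  ]
```

```bash
python3 -m handwheel '[[0.13,-0.18,0,0,-1],[0.13,-0.18,0.3,0,-1],[0.13,-0.18,0.6,0,-1],[0.13,-0.18,0.7,0,-1],[0.13,-0.18,0.7,0,-1],[0.13,-0.18,0.7,0,-1]]'
python3 - <<'E'
from h import *
c=cam("wrist");w=c[0][180:250,285:365,::-1];s=cam("side")[0][215:275,325:385,::-1]
w=cv2.resize(w,None,fx=7,fy=7,interpolation=cv2.INTER_CUBIC);s=cv2.resize(s,(240,490),interpolation=cv2.INTER_CUBIC) if 0 else cv2.resize(s,(230,230),interpolation=cv2.INTER_CUBIC)
o=np.zeros((490,800,3),np.uint8);o[:,:560]=w;o[:230,565:795]=s;cv2.imwrite("pics/w4c.png",o)
E
```

```text
clock: 6.65
ee_pos: [0.5664, -0.1204, 0.1066]
eef_rot: [-0.0, 0.649, 0.761, -0.0]
force: [0.1, -0.4, -0.3]
grip_width: 0.0095
gripper_force: 59.1
```

View pics/w4c.png

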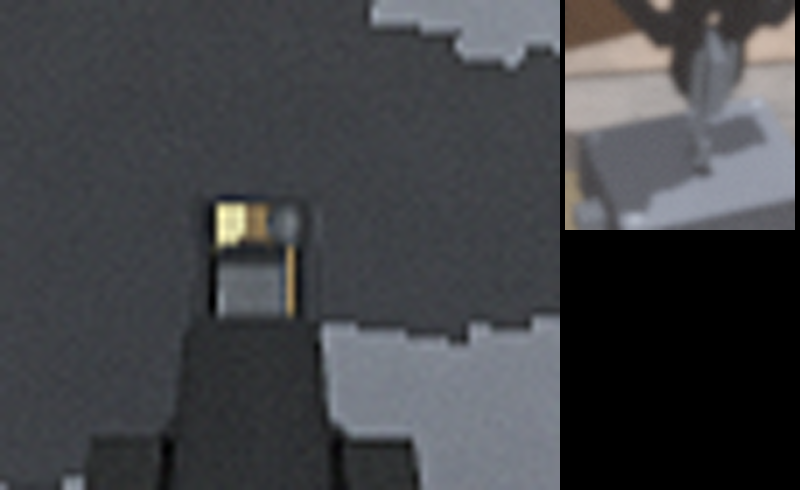

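The hole spans crop x 207–305 and the bit x 217–283, so it needs about +0.5 mm in tool y. Along tool x it looks centred. Going in.

```bash
python3 -m handwheel '[[0,0.05,0.2,0,-1],[0,0.05,0.4,0,-1],[0,0.05,0.6,0,-1],[0,0.05,0.7,0,-1],[0,0.05,0.8,0,-1],[0,0.05,0.8,0,-1]]' 80
```

```text
clock: 7.35
ee_pos: [0.5668, -0.1203, 0.0984]
eef_rot: [-0.0, 0.649, 0.761, -0.0]
force: [-0.0, 0.5, -0.4]
grip_width: 0.0089
gripper_force: 79.1
```

It's in with no contact force. I'll go on past the pins with some rocking.

```bash
python3 -m handwheel '[[0,0,0.3,0.3,-1],[0,0,0.5,-0.3,-1],[0,0,0.7,0.3,-1],[0,0,0.9,-0.3,-1],[0,0,1.1,0.3,-1],[0,0,1.2,-0.3,-1],[0,0,1.2,0,-1]]' 100
```

```text
clock: 8.05
ee_pos: [0.5662, -0.121, 0.0871]
eef_rot: [-0.0, 0.649, 0.761, -0.001]
force: [-2.9, -2.5, 3.3]
grip_width: 0.0087
gripper_force: 98.4
```

```bash
python3 -m handwheel '[[0,0,0.3,0.3,-1],[0,0,0.5,-0.3,-1],[0,0,0.7,0.3,-1],[0,0,0.9,-0.3,-1],[0,0,1.1,0.3,-1],[0,0,1.3,-0.3,-1],[0,0,1.5,0,-1],[0,0,1.5,0,-1]]' 100; python3 -c "
from h import *
go(.566,-.1205,.069,9.3)"
```

```text
clock: 8.85
ee_pos: [0.5668, -0.1204, 0.0711]
eef_rot: [-0.0, 0.65, 0.76, -0.0]
force: [0.3, -1.3, -1.6]
grip_width: 0.0091
gripper_force: 97.8
go [-0.   -0.08  0.21] twist -0.07 ty 8.94 tilt [-1.e-04  0.e+00 -1.e+00] q [-0.33  0.31  1.83 -0.    1.   -0.49]
```

```bash
python3 -m handwheel '[[0,0,0.1,0,-1],[0,0,0.2,0,-1],[0,0,0.25,0,-1],[0,0,0.3,0,-1],[0,0,0.3,0,-1]]' 100
```

```text
clock: 9.35
ee_pos: [0.567, -0.1204, 0.0687]
eef_rot: [0.0, 0.649, 0.761, 0.0]
force: [-0.8, -0.8, -0.6]
grip_width: 0.0087
gripper_force: 97.9
```

```bash
python3 -m handwheel '[[0,0,0.05,0,-1],[0,0,0.1,0,-1],[0,0,0.1,0,-1]]' 100;python3 -m handwheel '[[0,0,0.05,0,-1],[0,0,0.1,0,-1],[0,0,0.1,0,-1]]' 100
```

```text
clock: 9.65
ee_pos: [0.5671, -0.1205, 0.0683]
eef_rot: [0.0, 0.649, 0.761, -0.0]
force: [-2.1, -1.1, 4.1]
grip_width: 0.0089
gripper_force: 98.3
clock: 9.95
ee_pos: [0.5671, -0.1205, 0.0682]
eef_rot: [-0.0, 0.649, 0.761, -0.0]
force: [-4.8, -0.4, 8.4]
grip_width: 0.0088
gripper_force: 99.3
```

Contact is at the expected height, so the collar is home. Turning clockwise now.

```bash
python3 -m handwheel '[[0,0,0,1,-1],[0,0,0,2.2,-1],[0,0,0,3.4,-1],[0,0,0,4.6,-1],[0,0,0,5.8,-1],[0,0,0,7,-1],[0,0,0,8,-1],[0,0,0,8,-1]]' 110; python3 -c "
from h import *
go(.567,-.1205,.0685,9.1-94);print(arm.state()['torque'])"
```

```text
clock: 10.75
ee_pos: [0.567, -0.1204, 0.0683]
eef_rot: [0.0, 0.87, 0.493, -0.0]
force: [-5.1, -0.4, 9.6]
grip_width: 0.0085
gripper_force: 107.2
go [-0.01  0.   -0.02] twist 10.79 ty -30.93 tilt [-3.e-04 -2.e-04 -1.e+00] q [-0.33  0.31  1.83 -0.    1.    0.21]
[-0.05921812  0.67104732  0.07215005]
```

```bash
python3 -m handwheel '[[0,0,0,1.2,-1],[0,0,0,2.4,-1],[0,0,0,3.6,-1],[0,0,0,4.8,-1],[0,0,0,6,-1],[0,0,0,7.2,-1],[0,0,0,8.4,-1],[0,0,0,8.4,-1]]' 110; python3 -c "
from h import *
go(.567,-.1205,.0685,9.1-94);print(arm.state()['torque'])"
```

```text
clock: 11.55
ee_pos: [0.5671, -0.1213, 0.0683]
eef_rot: [0.001, 0.989, 0.149, -0.0]
force: [-4.9, -2.2, 7.7]
grip_width: 0.0087
gripper_force: 107.5
go [ 0.02 -0.08 -0.02] twist 2.4 ty -72.9 tilt [-1.0e-04 -2.3e-03 -1.0e+00] q [-0.33  0.31  1.83 -0.    1.    0.94]
[-0.63149957  0.67694742  0.0735592 ]
```

```bash
python3 -m handwheel '[[0,0,0,1,-1],[0,0,0,1.8,-1],[0,0,0,2.3,-1],[0,0,0,2.3,-1]]' 110
python3 - <<'E'
from h import *
go(.567,-.1205,.0685,9.1-94);print(arm.state()['torque'],arm.state()['force'])
c=cam("side");cv2.imwrite("pics/s5.png",cv2.resize(c[0][205:305,300:420,::-1],None,fx=5,fy=5,interpolation=cv2.INTER_CUBIC))
E
```

```text
clock: 11.95
ee_pos: [0.5671, -0.1214, 0.0683]
eef_rot: [0.001, 0.999, 0.049, -0.0]
force: [-5.8, -1.7, 8.4]
grip_width: 0.0086
gripper_force: 107.4
go [ 0.   -0.09 -0.02] twist 0.11 ty -84.34 tilt [-2.0e-04 -2.4e-03 -1.0e+00] q [-0.33  0.31  1.83 -0.    1.    1.14]
[-0.62911555  0.62889707  0.17574087] [-5.79036429 -1.74081737  8.41153371]
```

Run:
```python
# bolt: brightness along the -x end at the bolt, before vs now (side camera, bolt px ~ (331,271))
from h import *
a=cv2.imread("pics/side0.png").astype(int);b=cam("side")[0][:,:,::-1].astype(int)
for y in (268,271,274): print(y,a[y,318:342].mean(1).round().astype(int),b[y,318:342].mean(1).round().astype(int))
```

```text
268 [ 96 114 147 175 189 193 191 189 179 170 172 175 174 171 164 143 111  83
  85 112 132 142 147 146] [ 96 103 118 132 137 139 139 141 140 140 138 130 112  90  84  94  94  85
  79  87  97 104 104 105]
271 [113  98 108 141 173 189 194 191 176 156 158 176 183 179 173 157 130  97
  80  82 102 125 141 153] [ 94  96 103 116 132 141 143 140 142 142 140 139 131 118 101  91  96  95
  85  82  93 109 125 137]
274 [125 110  97 100 130 161 180 185 174 151 123 110 111 109 109 107  98  84
  74  69  78  94 123 139] [ 91  94  95  98 111 126 134 138 140 139 140 139 137 132 120 101  92  90
  80  77  84 109 135 154]
```

The torque rose to 0.18 N m, which suggests the plug is at its stop, and the bright bolt pixels in the side view are gone. Handing in.

```bash
python3 -c "
from plant import order
print(order.sign_off())"
```

```text
the job is handed in; nothing more can be done
None
```

The square-bowed key is home in the lock and still gripped, turned about 93° clockwise with the bolt drawn in; the T-handled key was not touched, and I handed the job in at about 12 s (no verdict was returned).

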